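Snap the seasoning spindle into the shaker and hold its run dial at the third click

ROBOT

A 7-joint arm with a two-finger parallel gripper is mounted at the origin on the work surface. World frame = base frame: x ahead of the robot, y to its left, z up, the work surface at z = 0. Lengths are in m, angles in rad, forces in N, time in s.
With the tool pointing down it reaches from about 0.425 to 0.925 m from the base axis. Payload 6.8 kg.
Tool frame: the origin (TCP) lies at the centre of the arm's flange, where the gripper is bolted on; the fingertips stand 173 mm ahead of it and the grasp point (between the pads) lies 155 mm ahead of it (bot.tips_ahead is the distance from the TCP to the fingertips, in m); z points along the fingers, y is the line along which they close (so a half turn about z gives the same grasp; the last joint's range is limited). The gripper opens to 85 mm and grips with 20 to 120 N. Pads are 22 mm wide; open, the fingers measure 114 mm over their backs; the gripper's body (76 mm by 85 mm) begins 54 mm behind the grasp point. The pads swing forward as they close: fully open they stand 13 mm farther back than shut.
Start: joints at [-0.108, 0.477, 0.022, 1.555, -0.011, 1.109, -0.083], TCP at [0.675, 0, 0.405] pointing down, gripper open.
Joint ranges: [-2.96, 2.96], [-0.34, 2.1], [-1.41, 1.46], [0.24, 2.44], [-1.37, 4.51], [0.17, 1.92], [-2.96, 2.96]. Speed limits (rad/s): [2.39, 2.39, 3.14, 3.14, 3.14, 3.14, 3.14].

INTERFACE

Orientations are given as a 3x3 rotation matrix whose columns are the frame's x, y, z axes.
In Python, from cell import bot gives the robot as it stands.
- The arm moves only by the tool carry_out, never from a script. Its argument "series" is one flat list of numbers, 7 for each row, row after row: the opening, from 0 (shut) to 1 (fully open), then the shift along the tool's x, y, z in m, then the turn, a rotation vector about the tool's x, y, z in degrees. A call has 1 to 10 rows; each row shifts and turns the commanded pose from where the row before left it, along the tool's axes as they then stand; what a row does not reach is not made up. A row lasts 1/8 s, in which the tool goes at most 62.5 mm and 10.7 degrees, less where a joint would pass 70% of its speed; a pose out of reach is approached as far as the arm can. A call with a gripper value outside its range is refused whole. The fingers move at their own pace and stop on an object; "newtons" is the grip in N (left out, the last holds). Time passes only in rows, so rows that do not move let the fingers close. It gives the time, the measured TCP pose, the force, the opening and the grip force at its end, in the units of the state.
- bot.get_state(): the state, without advancing time (a new reading comes with each control period).
- bot.camera(name): name is "scene" or "side" or "wrist"; returns a dict with "frame" (480x640x3 uint8, red, green, blue), "fx", "fy", "cx", "cy" (pixels), "dist_coeffs" ([k1, k2, p1, p2, k3] as OpenCV has them; the pictures are not rectified), "xyz" and "attitude" of the camera in the world; the wrist camera has in their place "hand_eye" (4x4, takes a point from camera to tool coordinates, whose origin is the TCP and whose axes are the flange's). Camera axes: x right, y down, z forward; pixel columns grow to the right and rows downward; lengths in m; the calibration is good to about 2 mm. A picture is of the moment at which its call begins: read the wrist's pose just before it. There is no depth.
- bot.job_done(): hands the job in; it is judged then, once.
The state is a dict: "time_s": time; "q": joint angles; "qvel": joint speeds; "joint_torque": joint torques, N m; "eef_pos": TCP position; "ee_rot": TCP orientation; "ft_force": force on the tool from outside, world axes, zero at the start; "torque": the same for the moment, N m; "gripper_width": finger opening in m; "gripper_force": force on a finger pad.
Only numpy, scipy, OpenCV 4.12 (cv2) and the standard library are available. Lean on these libraries where they do the work, as an engineer would, in place of code of your own. Each camera call takes 0.05 s, during which the arm holds its last target. There are 200 camera calls.

TASK

Pick up the steel rod with a square tin at each end and push it down into the two fork clips of the popcorn seasoning shaker, past their sprung jaws, until it sits fully home with the jaws closed over it, and let it go. Then press the paddle of the shaker's spring-return dial down past the first two clicks to the third, short of its end stop, and finish while still holding it there. Leave the carton, the cups and the jar alone.

Things in the scene. Friction and masses are not known exactly. Their poses are not given: they have to be found in the camera images.
- machine: White enamelled seasoning shaker fixed to the counter, body 125 x 170 x 72 mm high, standing anywhere and turned up to 0.35 rad. Origin on the counter under the midpoint between its two clips; its z is up, its y runs along the seated rod, its x points from the clips to the dial. The dial stands on its +x side (away from the robot).
- seat (a point): Where the rod's axis lies when home, resting on the slot floors: 122 mm above the counter, straight above the machine's origin, axes as the machine's. Between the two clips is 76 mm of free space; the deck lies 48 mm below. The rod meets the slanting jaws about 21 mm above home; passing them takes about 8 to 14 N in all, and they snap shut over it about 5 mm above home.
- clip_left (a point): Slot of the clip at the machine's y = +42 mm, at the seat's height; the other clip is its mirror image at y = -42 mm. Aluminium fork clip 8 mm thick along y, slot 13 mm wide in x, open upward; both prongs end 28 mm above the seat, the one on the -x side with an outward lead-in, the one on the +x side carrying the jaw's hinge.
- jaw_left (a joint): Sprung steel jaw of the clip at y = +42 mm, rad: 0 closed (hanging slantwise over the mouth), grows to about 0.45 as the rod pushes it down and aside; springs back to 0 above the seated rod and keeps it from lifting out.
- jaw_right (a joint): The same jaw of the clip at y = -42 mm.
- spindle: Loose spindle, about 0.24 kg: a steel rod 10 mm in diameter and 236 mm long along the body's y, with a square metal tin 56 x 56 mm, 60 mm long, fixed at each end (tins from 53 to 113 mm either side of the middle), bare rod between. Lies on the tins on the counter to the left or the right of the shaker. Origin at the underside of the middle, 28 mm below the rod's axis.
- rod_mid (a point): Middle of the rod on its axis, between the tins, 28 mm above the counter at the start: the place to grip, fingers across the rod. The tins fit outside the clips with 7 mm play each way along the rod.
- dial (a joint): Angle of the black run dial, rad: 0 at rest (spring pushes it back to 0 from anywhere), grows as the paddle is pressed down. Clicks at 0.35 (first), 0.70 (second), 1.05 (third); end stop at 1.32. The return spring and the clicks together resist with about 0.1 to 0.7 N m, 2 to 12 N pressed on the paddle. It does not stay at any click when let go.
- dial_axis (a point): Centre of the dial, on its horizontal turning axis (along the machine's y): 90 mm from the seat towards the machine's +x, 85 mm above the counter. Axes as the machine's. The dial's drum has a radius of 26 mm, between two side cheeks 28 mm either side.
- paddle (a point): Place to press: on the upper face of the dial's paddle, 62 mm from the turning axis. The paddle is 36 mm wide along y, 7 mm thick and reaches 81 mm from the axis towards the machine's +x. At rest it slopes up away from the hub by 0.55 rad (point about 121 mm above the counter); at the third click it slopes down by 0.50 rad (point about 58 mm above the counter). The point moves with the dial.
- boat: Bystander: open kraft-brown carton 130 x 180 x 50 mm, on the other side of the shaker than the spindle. Origin under its centre.
- cups: Bystander: upright stack of cups, 80 mm in diameter, 130 mm high, beyond the shaker to the left or right. Origin under its centre.
- jar: Bystander: amber jar with a steel cap, 60 mm in diameter, 110 mm high, beyond the shaker on the other side than the cups. Origin under its centre.
Not all that is in view belongs to the job. Several things look just like the spindle: the one meant starts nearest to the robot's base.

How it is judged:
On the way, in this order (a step that is already met when the one before it is completed fails the run):
1. the robot pushes the rod past the sprung jaws (value of joint any of jaw_left, jaw_right above 0.2 rad and contact force between the fingers and spindle above 1 N).
2. the rod sits home in both clips, jaws closed over it, let go, with the dial not yet pressed (z of rod_mid in the frame of seat between -0.004 and 0.004 m and horizontal distance between rod_mid and seat below 0.012 m and angle between the y axis of spindle and the y axis of machine, either way round below 0.07 rad and value of joint each of jaw_left, jaw_right below 0.15 rad and contact force between the fingers and spindle below 0.3 N and value of joint dial below 0.2 rad), for 0.2 s.
3. the dial is held at the third click (value of joint dial between 0.92 and 1.18 rad and contact force between the fingers and dial above 2 N), for 0.5 s.
At the end, for the whole second after the job is handed in: The fingers hold the dial at its third click (1.05 rad, between 0.92 and 1.18) with more than 2 N, while the rod lies home in both clips (height within 4 mm, middle within 12 mm of the seat, in line within 0.07 rad), both jaws closed (below 0.15 rad) and the spindle untouched and at rest (all of step 3 and z of rod_mid in the frame of seat between -0.004 and 0.004 m and horizontal distance between rod_mid and seat below 0.012 m and angle between the y axis of spindle and the y axis of machine, either way round below 0.07 rad and value of joint each of jaw_left, jaw_right below 0.15 rad and contact force between the fingers and spindle below 0.3 N and linear speed of spindle below 0.03 m/s); the arm keeps its last pose, push and grip.
It fails at once if the carton is moved by 3 cm or more (distance of boat from where it was at the start of the episode above 0.03 m).
It fails at once if the cups are moved by 3 cm or tipped (distance of cups from where it was at the start of the episode above 0.03 m or angle between cups's own z axis and vertical above 0.4 rad).
It fails at once if the jar is moved by 3 cm or tipped (distance of jar from where it was at the start of the episode above 0.03 m or angle between jar's own z axis and vertical above 0.4 rad).
It also fails if it takes over 58 s, if anything falls off the work surface, if the arm or the gripper's body presses on something with over 40 N, if the wrist force passes 120 N, or if a joint passes its speed limit or range.

## Working session

There is one attempt and no reset: what is moved stays moved. The work goes in short steps, Python scripts to look and compute and a tool call to move; the robot and the scene stay as the last step left them, time stands still between calls to the robot, and variables do not carry over. Pictures are saved under pics/ and viewed, at most 10 in all, crops included, and the job is handed in when it is done.

Besides the shell and the picture viewer there is one more tool, called after "Emit:" as name(argument=value, ...) on one line, values as JSON. carry_out: Moves the arm, as the interface text tells. Its arguments: {"type":"object","properties":{"series":{"type":"array","items":{"type":"number"}},"newtons":{"type":"number"}},"required":["series"]}

```bash
mkdir -p pics
cat > h.py <<'E'
import numpy as np, cv2
from cell import bot
def snap(n,f):
    s=bot.get_state(); c=bot.camera(n)
    cv2.imwrite('pics/'+f,cv2.cvtColor(c['frame'],cv2.COLOR_RGB2BGR))
    if n=='wrist':
        T=np.eye(4);T[:3,:3]=s['ee_rot'];T[:3,3]=s['eef_pos'];T=T@np.array(c['hand_eye'])
        R,t=T[:3,:3],T[:3,3]
    else:
        R=np.array(c['attitude']);t=np.array(c['xyz'])
    K=np.array([[c['fx'],0,c['cx']],[0,c['fy'],c['cy']],[0,0,1.]])
    np.savez('pics/'+f[:-4]+'.npz',R=R,t=t,K=K,d=np.array(c['dist_coeffs'],float))
    return R,t
def ray(f,p):
    z=np.load('pics/'+f+'.npz')
    u=cv2.undistortPoints(np.array([[p]],float),z['K'],z['d'])[0,0]
    return z['t'],z['R']@np.array([u[0],u[1],1])
def at(f,p,h):
    t,d=ray(f,p); return t+d*(h-t[2])/d[2]
def proj(f,P):
    z=np.load('pics/'+f+'.npz')
    rv=cv2.Rodrigues(z['R'].T)[0]
    return cv2.projectPoints(np.atleast_2d(np.array(P,float)),rv,-z['R'].T@z['t'],z['K'],z['d'])[0][:,0]
def st():
    s=bot.get_state(); print({k:np.round(s[k],4).tolist() for k in ['time_s','q','eef_pos','ee_rot','ft_force','gripper_width','gripper_force']})
E
python3 - <<'E'
from h import *
for n in ['scene','side','wrist']:
    R,t=snap(n,n+'0.png'); print(n,t.round(3),R[:,2].round(2))
st()
a=[cv2.imread(f'pics/{n}0.png') for n in ['scene','side']]
E
```

```text
scene [1.347 0.955 0.976] [-0.55 -0.57 -0.61]
side [0.154 1.126 0.74 ] [ 0.3  -0.82 -0.49]
wrist [0.675 0.075 0.373] [-0.   -0.29 -0.96]
{'time_s': 0.15, 'q': [-0.1081, 0.4776, 0.0223, 1.5562, -0.0115, 1.1093, -0.0831], 'eef_pos': [0.6748, 0.0, 0.404], 'ee_rot': [[-0.0, 1.0, -0.0014], [1.0, 0.0, -0.0001], [-0.0001, -0.0014, -1.0]], 'ft_force': [0.0436, -0.2505, -0.1828], 'gripper_width': 0.0856, 'gripper_force': 0.0}
```

View pics/scene0.png

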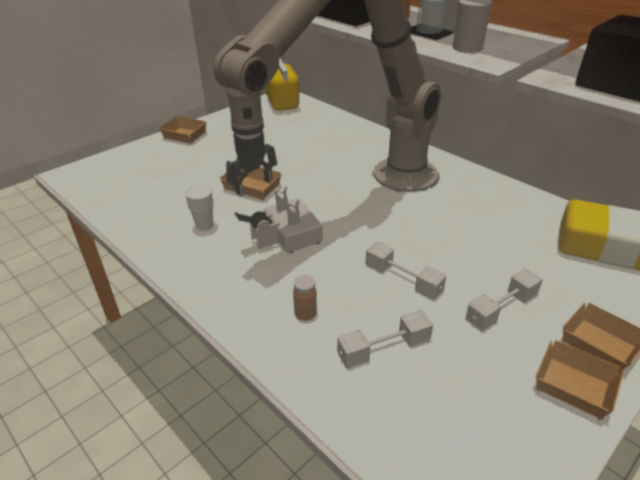

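View pics/side0.png

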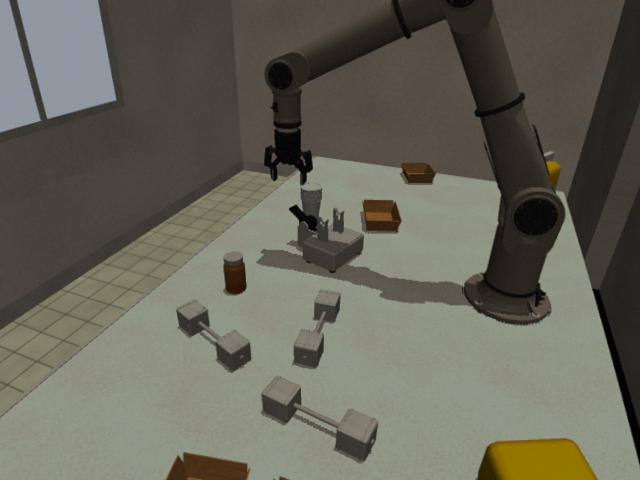

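Three spindle lookalikes appear. In the scene view they are A (405,270), B (505,298) and C (385,338). In the side view they are A (318,328), B (320,417) and C (213,333). The shaker is at (285,225) in the scene view, with its dial paddle at (245,216).

Run:
```python
from h import *
for n,p,q in [('A',(380,257),(431,281)),('B',(484,311),(525,285)),('C',(353,347),(416,327))]:
    a,b=at('scene0',p,.028),at('scene0',q,.028);m=(a+b)/2
    print(n,a.round(3),b.round(3),m.round(3),np.hypot(m[0],m[1]))
a=cv2.imread('pics/scene0.png');b=cv2.imread('pics/side0.png')
A=cv2.resize(a[170:300,225:455],(800,452),interpolation=cv2.INTER_CUBIC)
cv2.imwrite('pics/cropA.png',A)
B=cv2.resize(b[195:375,270:390],(400,600),interpolation=cv2.INTER_CUBIC)
cv2.imwrite('pics/cropB.png',B)
```

```text
A [0.449 0.262 0.028] [0.428 0.424 0.028] [0.438 0.343 0.028] 0.5564552972415127
B [0.424 0.582 0.028] [0.265 0.607 0.028] [0.345 0.595 0.028] 0.6872169205596877
C [0.743 0.43  0.028] [0.589 0.496 0.028] [0.666 0.463 0.028] 0.8111718091973337
```

View pics/cropA.png

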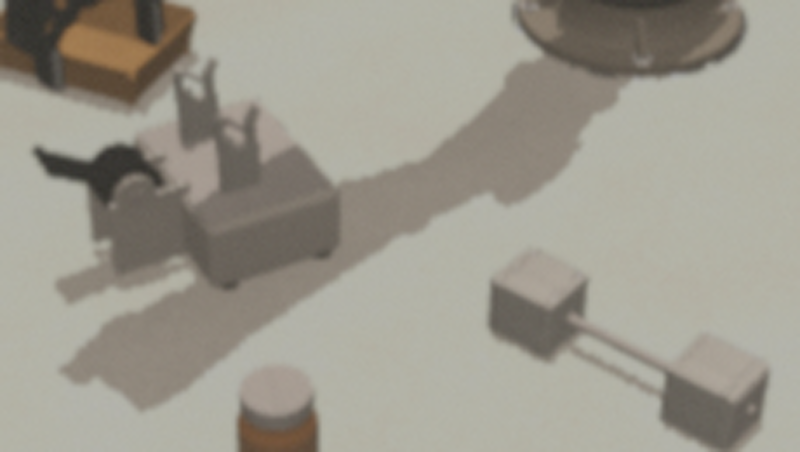

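View pics/cropB.png

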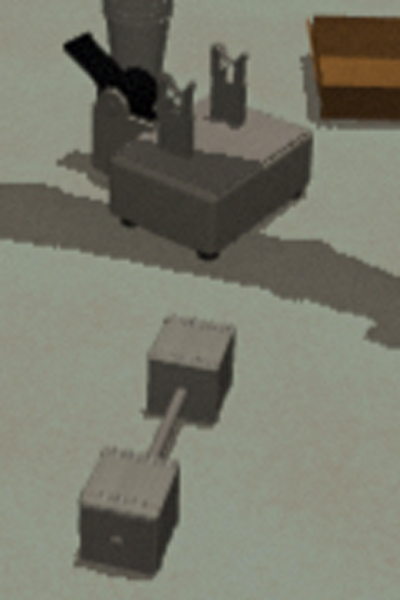

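Choosing A: its middle at 0.556 m is nearest to the base, and the crop shows a bare rod with a tin at each end. The wrist view should show the shaker.

View pics/wrist0.png

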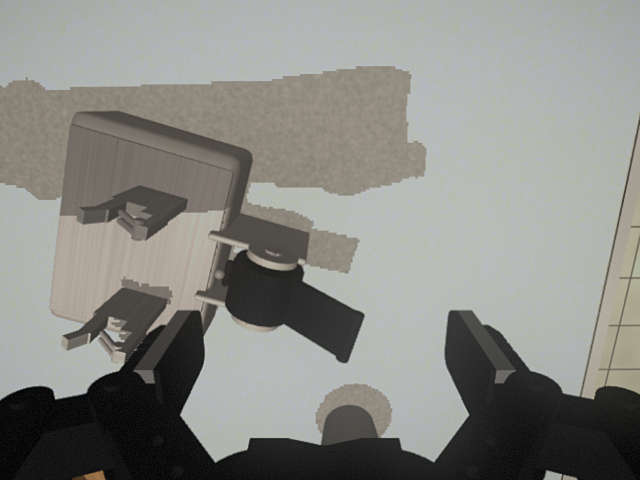

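Run:
```python
from h import *
def tri(p,q):
    (a,d),(b,e)=ray('scene0',p),ray('side0',q)
    s=np.linalg.lstsq(np.c_[d,-e],b-a,rcond=None)[0]
    u,v=a+d*s[0],b+e*s[1]; return ((u+v)/2).round(3),np.linalg.norm(u-v).round(4)
sc=lambda x,y:(225+x/3.478,170+y/3.478)
sd=lambda x,y:(270+x/3.333,195+y/3.333)
print('corner -x+y',at('scene0',sc(338,188),.072).round(3),at('side0',sd(215,195),.072).round(3))
print('corner +x+y',at('scene0',sc(205,230),.072).round(3),at('side0',sd(112,155),.072).round(3))
print('corner -x-y',at('side0',sd(310,130),.072).round(3))
for n,p,q in [('L -x prong',(256,107),(192,80)),('R -x prong',(212,62),(244,52)),('L +x',(224,122),(163,75)),('R +x',(179,68),(213,45))]:
    print(n,tri(sc(*p),sd(*q)))
```

```text
corner -x+y [0.496 0.075 0.072] [0.494 0.071 0.072]
corner +x+y [0.615 0.039 0.072] [0.607 0.039 0.072]
corner -x-y [ 0.449 -0.079  0.072]
L -x prong (array([0.538, 0.02 , 0.152]), np.float64(0.0051))
R -x prong (array([ 0.515, -0.061,  0.148]), np.float64(0.0043))
L +x (array([0.568, 0.014, 0.148]), np.float64(0.0049))
R +x (array([ 0.546, -0.067,  0.151]), np.float64(0.0018))
```

The wrist view shows the shaker's clips at (100,325) and (130,210), turned about -0.28 rad, with the paddle tip at (345,335). Cups are at about (350,420). I'll move so the camera sits over the clips for one refined view.

Emit:
carry_out(series=[1,0,-0.05,-0.02,0,0,0,1,0,-0.05,-0.02,0,0,0,1,0.01,-0.02,-0.01,0,0,0,1,0,0,0,0,0,0,1,0,0,0,0,0,0])

```text
time_s: 0.78
eef_pos: [0.5555, 0.0098, 0.4543]
ee_rot: [[0.0, 1.0, -0.0], [1.0, -0.0, -0.0], [-0.0, -0.0, -1.0]]
ft_force: [-0.2, -0.8, -0.4]
gripper_width: 0.0853
gripper_force: 0.0
```

Run:
```python
from h import *
R,t=snap('wrist','wrist1.png'); st()
a=cv2.imread('pics/wrist1.png');cv2.imwrite('pics/w1big.png',cv2.resize(a[80:440,100:580],(800,600),interpolation=cv2.INTER_CUBIC))
```

```text
{'time_s': 0.825, 'q': [-0.1346, 0.2366, 0.0058, 1.7856, -0.0013, 1.12, -0.1288], 'eef_pos': [0.5556, 0.0097, 0.454], 'ee_rot': [[0.0004, 1.0, -0.0006], [1.0, -0.0004, -0.0003], [-0.0003, -0.0006, -1.0]], 'ft_force': [0.2949, -0.1682, -0.5739], 'gripper_width': 0.0853, 'gripper_force': 0.0}
```

View pics/w1big.png

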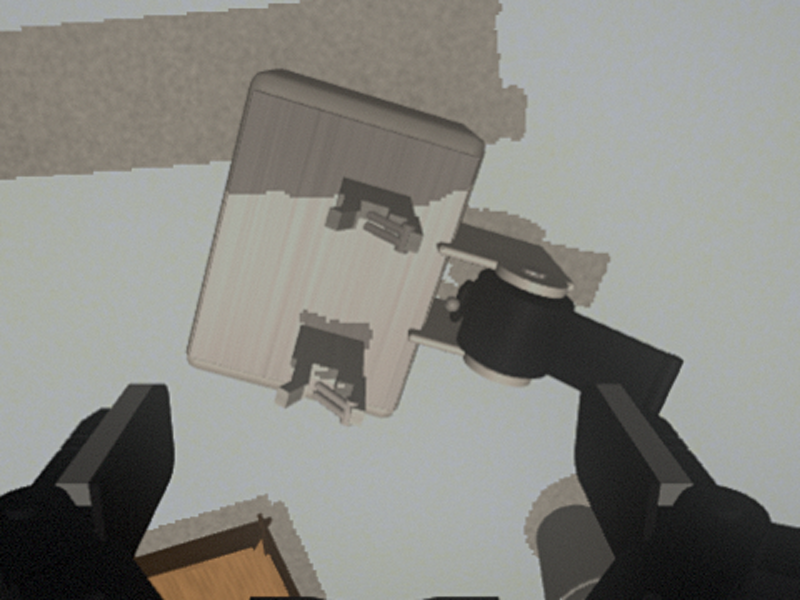

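```bash
cat > ov.py <<'E'
from h import *
import sys
def model(x,y,yaw):
    c,s=np.cos(yaw),np.sin(yaw);R=np.array([[c,-s,0],[s,c,0],[0,0,1]])
    return lambda P:np.atleast_2d(P)@R.T+[x,y,0]
def draw(f,crop,k,x,y,yaw,out):
    M=model(x,y,yaw);im=cv2.imread('pics/'+f+'.png')
    x0,x1,y0,y1=crop
    im=cv2.resize(im[y0:y1,x0:x1],None,fx=k,fy=k,interpolation=cv2.INTER_CUBIC)
    def pl(P,col):
        q=((proj(f,M(np.array(P,float)))-[x0,y0]+.5)*k).astype(int)
        cv2.polylines(im,[q.reshape(-1,1,2)],True,col,1)
    for s in (1,-1):
        pl([[a,b*s,.150] for a,b in [(-.0065,.038),(.0065,.038),(.0065,.046),(-.0065,.046)]],(0,0,255))
        pl([[a,b*s,.117] for a,b in [(-.0065,.038),(.0065,.038),(.0065,.046),(-.0065,.046)]],(0,255,0))
    u=np.array([np.cos(.55),0,np.sin(.55)]);A=np.array([.09,0,.085])
    n=np.array([-u[2],0,u[0]])
    off=A+u*.062
    h=(.121-off[2])/n[2]
    pl([A+u*r+n*h+[0,b,0] for r,b in [(.03,-.018),(.081,-.018),(.081,.018),(.03,.018)]],(255,0,0))
    pl([A+[.026*np.cos(t),.028,.026*np.sin(t)] for t in np.linspace(0,6.2,30)],(255,0,255))
    cv2.imwrite('pics/'+out,im)
E
python3 - <<'E'
from ov import *
z=lambda x,y:(100+x*.6,80+y*.6)
c=[at('wrist1',z(*p),.072)[:2] for p in [(258,85),(483,150),(390,415),(190,362)]]
print(np.round(c,4),'ctr',np.mean(c,0).round(4))
a,b=c[0]-c[3],c[1]-c[2];print('yaw',-np.arctan2(a[0],a[1]),-np.arctan2(b[0],b[1]),np.arctan2(*(c[1]-c[0])[::-1]),np.arctan2(*(c[2]-c[3])[::-1]), np.linalg.norm(a),np.linalg.norm(b),np.linalg.norm(c[1]-c[0]))
p=[at('wrist1',z(*q),.150)[:2] for q in [(358,208),(303,385)]]
print(np.round(p,4),-np.arctan2(*(p[0]-p[1])))
yaw=-.275
d=np.array([np.cos(yaw),np.sin(yaw)])
m=np.mean(p,0)+d*.0065;print(m)
draw('wrist1',(240,520,160,360),2.857,m[0],m[1],yaw,'ov1.png')
E
```

```text
[[ 0.4991  0.0681]
 [ 0.6114  0.0361]
 [ 0.5653 -0.1144]
 [ 0.4539 -0.0813]] ctr [ 0.5325 -0.0229]
yaw -0.29399104529902387 -0.2972473966184247 -0.2778674450717565 -0.2889876737792185 0.1560988244736431 0.1574008502472549 0.11678152362866188
[[ 0.5497  0.0236]
 [ 0.5251 -0.0554]] -0.3019318441230188
[ 0.54367038 -0.01763776]
```

View pics/ov1.png

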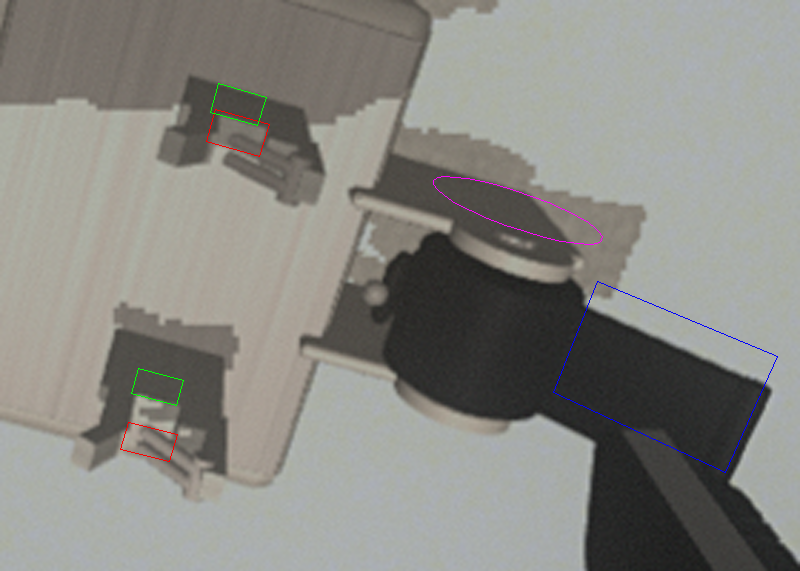

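Overlay shows the model about 6.5 mm too far in +y. The corrected seat is (0.5418, -0.0238) with yaw -0.297, which agrees with the scene/side triangulation. Next I'll go above spindle A.

Emit:
carry_out(series=[1,0.0475,-0.0168,0.0214,0,0,0,1,0.0475,-0.0168,0.0214,0,0,0,1,0.0475,-0.0168,0.0214,0,0,0,1,0.0475,-0.0168,0.0214,0,0,0,1,0.0475,-0.0168,0.0214,0,0,0,1,0.0475,-0.0168,0.0214,0,0,0,1,0.0475,-0.0168,0.0214,0,0,0,1,0,0,0,0,0,-7.4,1,0,0,0,0,0,0,1,0,0,0,0,0,0], newtons=70)

```text
time_s: 2.08
eef_pos: [0.4384, 0.3417, 0.3046]
ee_rot: [[-0.125, 0.992, -0.0], [0.992, 0.125, -0.001], [-0.001, -0.0, -1.0]]
ft_force: [-0.2, -0.2, 1.1]
gripper_width: 0.0855
gripper_force: 0.0
```

Run:
```python
from h import *
R,t=snap('wrist','wrist2.png'); st()
```

```text
{'time_s': 2.125, 'q': [-0.6183, 0.4096, -0.1953, 1.9242, 0.1066, 0.8176, -0.7457], 'eef_pos': [0.4383, 0.3417, 0.3048], 'ee_rot': [[-0.1248, 0.9922, 0.0002], [0.9922, 0.1248, -0.0003], [-0.0004, 0.0001, -1.0]], 'ft_force': [0.4907, -0.7203, 0.1355], 'gripper_width': 0.0848, 'gripper_force': 0.0}
```

View pics/wrist2.png

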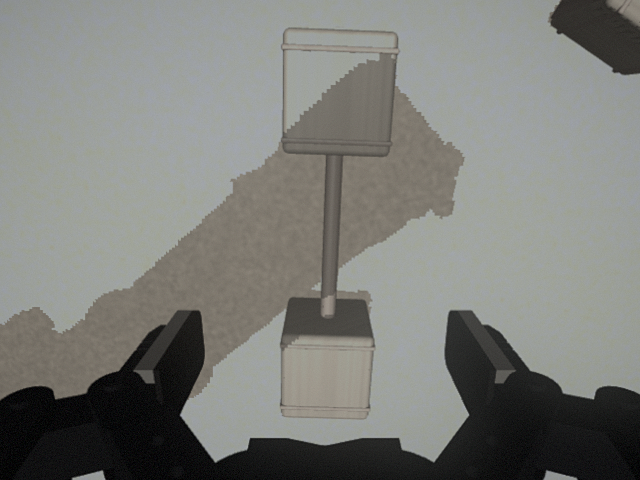

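The rod runs from (334,155) at the upper tin's inner top edge to (328,316) where it enters the lower tin's face.

Run:
```python
from h import *
s=bot.get_state();R=np.array(s['ee_rot']);p=np.array(s['eef_pos'])
a=at('wrist2',(334.5,157),.028);b=at('wrist2',(328,316),.028);e=at('wrist2',(336,155),.056)
u=(a-b)/np.linalg.norm(a-b);print('dir yaw',-np.arctan2(u[0],u[1]),a,b,e)
l=(e-b)@u;m=b+u*.053;print('len to upper inner edge',l, 'mid from lower',m,'mid from upper',b+u*(l-.053))
m=b+u*l/2;print(m,'tool shift',R.T@(m-p)-[0,0,.155])
```

```text
dir yaw 0.09036503594665524 [0.43885199 0.39064124 0.028     ] [0.44817315 0.28777209 0.028     ] [0.43840677 0.39468577 0.056     ]
len to upper inner edge 0.10735879347669566 mid from lower [0.44339032 0.34055584 0.028     ] mid from upper [0.4432677  0.34190909 0.028     ]
[0.44332901 0.34123247 0.028     ] tool shift [-0.00094849  0.00488148  0.12178714]
```

Emit:
carry_out(series=[1,-0.001,0.005,0.05,0,0,0,1,0,0,0.05,0,0,2,1,0,0,0.022,0,0,0,0,0,0,0,0,0,0,0,0,0,0,0,0,0,0,0,0,0,0,0,0,0,0,0,0,0,0,0,0,0,0,0,0,0,0,0,0,0,0,0,0,0], newtons=70)

```text
time_s: 3.25
eef_pos: [0.4428, 0.3424, 0.184]
ee_rot: [[-0.094, 0.996, 0.001], [0.996, 0.094, 0.001], [0.001, 0.001, -1.0]]
ft_force: [-0.8, -1.0, 7.1]
gripper_width: 0.0074
gripper_force: 68.3
```

Emit:
carry_out(series=[0,0,0,-0.03,0,0,0,0,0,0,-0.055,0,0,0,0,0,0,-0.055,0,0,0,0,0,0,-0.04,0,0,0,0,0,0,0,0,0,0,0,0,0,0,0,0,0])

```text
time_s: 4.0
eef_pos: [0.442, 0.3416, 0.3619]
ee_rot: [[-0.094, 0.996, -0.001], [0.996, 0.094, -0.001], [-0.001, -0.001, -1.0]]
ft_force: [-0.5, 0.3, -2.4]
gripper_width: 0.0072
gripper_force: 68.6
```

Run:
```python
from h import *
R,t=snap('wrist','wrist3.png'); st()
s=bot.get_state();R=np.array(s['ee_rot']);p=np.array(s['eef_pos'])
print(R.T@(np.array([.5418,-.0238,p[2]])-p), 'turn tool z deg',np.degrees(.297+np.arctan2(R[1,1],R[0,1])))
```

```text
{'time_s': 4.05, 'q': [-0.6094, 0.3436, -0.198, 1.8699, 0.0821, 0.939, -0.7506], 'eef_pos': [0.4419, 0.3416, 0.3613], 'ee_rot': [[-0.0942, 0.9956, -0.0022], [0.9956, 0.0941, -0.0021], [-0.0019, -0.0024, -1.0]], 'ft_force': [-0.135, -0.266, -2.6801], 'gripper_width': 0.0078, 'gripper_force': 68.6057}
[-0.37314055  0.06504621  0.00055707] turn tool z deg 22.419129290074252
```

View pics/wrist3.png

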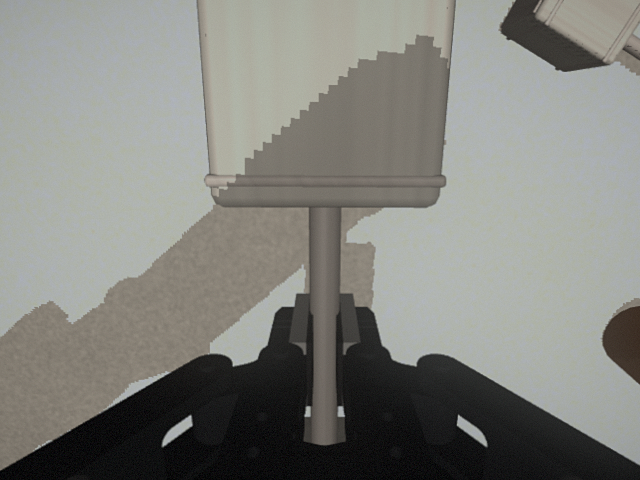

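The rod is held square between the pads. It runs (325,207) to (322,440), with the tin's inner edge at row 207.

Run:
```python
from h import *
s=bot.get_state();R=np.array(s['ee_rot']);p=np.array(s['eef_pos'])
z=np.load('pics/wrist3.npz');im=cv2.cvtColor(cv2.imread('pics/wrist3.png'),cv2.COLOR_BGR2GRAY).astype(float)
def tool(px,h):  # intersect with tool plane z=h
    t,d=ray('wrist3',px);t=R.T@(t-p);d=R.T@d;return t+d*(h-t[2])/d[2]
for h in (.145,.15,.155,.16):
    print(h,'axis',tool((325,210),h).round(4),tool((323,400),h).round(4),'wid@215',(tool((341,215),h)-tool((309.5,215),h))[1].round(4),'wid@400',(tool((335.5,400),h)-tool((312.5,400),h))[1].round(4))
print('tin edge, top z=h-.028',[tool((326,207),h-.028).round(4) for h in (.15,.155)],'bottom',tool((326,207),.155+.028))
for r in (215,250,400): print(r,im[r,300:350].astype(int).tolist())
```

```text
0.145 axis [0.0482 0.001  0.145 ] [-0.016   0.0003  0.145 ] wid@215 0.009 wid@400 0.0076
0.15 axis [0.047 0.001 0.15 ] [-0.02    0.0003  0.15  ] wid@215 0.0094 wid@400 0.0079
0.155 axis [0.0458 0.001  0.155 ] [-0.024   0.0003  0.155 ] wid@215 0.0097 wid@400 0.0082
0.16 axis [0.0446 0.001  0.16  ] [-0.028   0.0003  0.16  ] wid@215 0.0101 wid@400 0.0086
tin edge, top z=h-.028 [array([0.0543, 0.0011, 0.122 ]), array([0.0531, 0.0011, 0.127 ])] bottom [0.04031811 0.00148254 0.183     ]
215 [133, 135, 138, 136, 134, 132, 132, 137, 121, 80, 79, 86, 92, 95, 98, 100, 106, 107, 108, 110, 112, 116, 118, 119, 118, 114, 112, 111, 108, 105, 102, 103, 105, 99, 96, 97, 95, 88, 87, 82, 85, 111, 129, 126, 129, 129, 125, 129, 133, 133]
250 [128, 131, 131, 130, 131, 130, 135, 136, 127, 90, 78, 90, 94, 93, 99, 100, 107, 107, 112, 113, 114, 119, 118, 116, 118, 117, 112, 108, 108, 106, 103, 103, 104, 102, 100, 95, 91, 88, 85, 76, 95, 128, 132, 131, 132, 132, 134, 137, 132, 133]
400 [26, 18, 25, 17, 22, 29, 40, 41, 29, 27, 27, 32, 61, 90, 92, 93, 94, 98, 102, 105, 104, 105, 108, 108, 105, 100, 101, 98, 98, 101, 98, 98, 92, 85, 81, 82, 66, 30, 25, 27, 26, 35, 44, 27, 21, 22, 18, 27, 22, 25]
```

Emit:
carry_out(series=[0,-0.0466,0.008,0,0,0,0,0,-0.0466,0.008,0,0,0,0,0,-0.0466,0.008,0,0,0,0,0,-0.0466,0.008,0,0,0,0,0,-0.0466,0.008,0,0,0,0,0,-0.0466,0.008,0,0,0,0,0,-0.0466,0.008,0,0,0,0,0,-0.0466,0.008,0,0,0,0,0,0,0,0,0,0,7.5,0,0,0,0,0,0,7.5])

```text
time_s: 5.3
eef_pos: [0.5408, -0.0239, 0.3608]
ee_rot: [[0.173, 0.985, -0.004], [0.985, -0.173, -0.0], [-0.001, -0.004, -1.0]]
ft_force: [0.5, -0.6, -2.5]
gripper_width: 0.0076
gripper_force: 68.5
```

Emit:
carry_out(series=[0,0,0,0,0,0,7.4,0,0,0,0.01,0,0,0,0,0,0,0,0,0,0,0,0,0,0,0,0,0])

```text
time_s: 5.8
eef_pos: [0.5412, -0.0229, 0.3523]
ee_rot: [[0.291, 0.957, -0.001], [0.957, -0.291, -0.0], [-0.0, -0.001, -1.0]]
ft_force: [0.5, 0.7, -2.5]
gripper_width: 0.0074
gripper_force: 68.6
```

Run:
```python
from h import *
from ov import draw
st()
s=bot.get_state();R=np.array(s['ee_rot']);p=np.array(s['eef_pos'])
print(R.T@(np.array([.5418,-.0238,.155+.122])-p)-[0,.0007,0], 'turn deg',np.degrees(.297+np.arctan2(R[1,1],R[0,1])))
# composite overlay: wrist1 with corrected pose | side0 | scene0
draw('wrist1',(250,400,170,350),3,.5418,-.0238,-.297,'o1.png')
draw('scene0',(235,330,170,260),4.2,.5418,-.0238,-.297,'o2.png')
a=cv2.imread('pics/o1.png');b=cv2.imread('pics/o2.png')[:540,:350]
c=np.zeros((540,800,3),np.uint8);c[:a.shape[0],:450]=a[:,:450];c[:b.shape[0],450:450+b.shape[1]]=b
cv2.imwrite('pics/o3.png',c)
```

```text
{'time_s': 5.8, 'q': [-0.1084, 0.3179, 0.0433, 1.9309, -0.0174, 0.8944, -0.3517], 'eef_pos': [0.5412, -0.0229, 0.3523], 'ee_rot': [[0.291, 0.9567, -0.0012], [0.9567, -0.291, -0.0001], [-0.0004, -0.0011, -1.0]], 'ft_force': [0.4901, 0.6516, -2.5364], 'gripper_width': 0.0074, 'gripper_force': 68.5978}
[-0.00059431  0.0002538   0.07527633] turn deg 0.09834683358484585
```

View pics/o3.png

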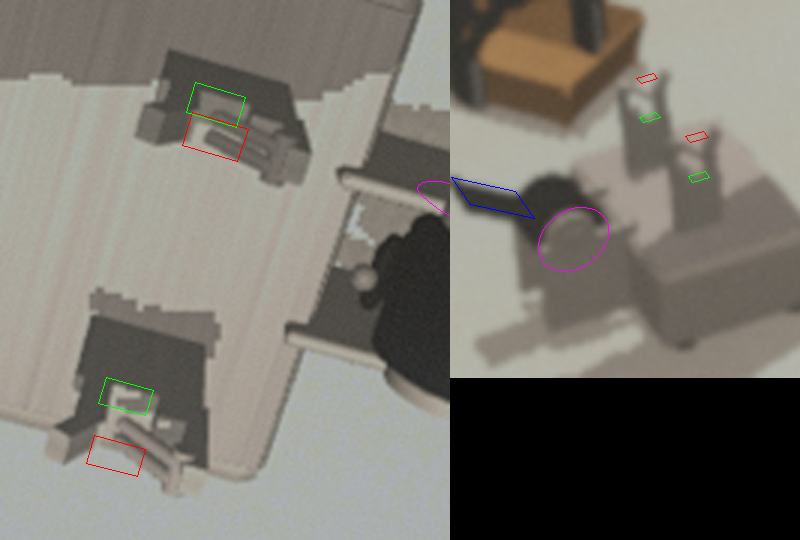

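Overlay shows the slots lie about 1 mm farther toward the dial. I'll nudge that way, then descend in checked steps.

Emit:
carry_out(series=[0,0.0005,0.0013,0.02,0,0,0,0,0,0,0.022,0,0,0,0,0,0,0,0,0,0,0,0,0,0,0,0,0], newtons=90)

```text
time_s: 6.3
eef_pos: [0.5431, -0.0229, 0.3117]
ee_rot: [[0.292, 0.956, 0.001], [0.956, -0.292, 0.0], [0.0, 0.001, -1.0]]
ft_force: [0.4, 0.5, -1.6]
gripper_width: 0.007
gripper_force: 87.9
```

Emit:
carry_out(series=[0,0,0,0.006,0,0,0,0,0,0,0.006,0,0,0,0,0,0,0,0,0,0])

```text
time_s: 6.68
eef_pos: [0.5422, -0.0226, 0.299]
ee_rot: [[0.292, 0.956, -0.002], [0.956, -0.292, 0.0], [-0.0, -0.002, -1.0]]
ft_force: [-4.3, 0.9, 3.2]
gripper_width: 0.0069
gripper_force: 88.8
```

Emit:
carry_out(series=[0,0,0,0.005,0,0,0,0,0,0,0,0,0,0])

```text
time_s: 6.92
eef_pos: [0.5424, -0.0224, 0.2943]
ee_rot: [[0.292, 0.957, -0.001], [0.957, -0.292, 0.001], [0.0, -0.001, -1.0]]
ft_force: [-2.8, 1.1, 3.7]
gripper_width: 0.0073
gripper_force: 88.9
```

Emit:
carry_out(series=[0,0,0,0.005,0,0,0,0,0,0,0,0,0,0])

```text
time_s: 7.18
eef_pos: [0.5423, -0.0223, 0.289]
ee_rot: [[0.292, 0.957, -0.001], [0.957, -0.292, 0.001], [0.0, -0.001, -1.0]]
ft_force: [-2.8, 1.6, 2.3]
gripper_width: 0.0072
gripper_force: 88.6
```

Forces are modest, so the rod is passing the jaws. Continuing.

Emit:
carry_out(series=[0,0,0,0.005,0,0,0,0,0,0,0,0,0,0])

```text
time_s: 7.42
eef_pos: [0.5424, -0.0225, 0.2834]
ee_rot: [[0.292, 0.956, -0.001], [0.956, -0.292, 0.0], [0.0, -0.001, -1.0]]
ft_force: [-0.3, 1.6, -2.2]
gripper_width: 0.0065
gripper_force: 88.1
```

Emit:
carry_out(series=[0,0,0,0.004,0,0,0,0,0,0,0,0,0,0])

```text
time_s: 7.68
eef_pos: [0.5428, -0.0232, 0.2795]
ee_rot: [[0.293, 0.956, -0.0], [0.956, -0.293, -0.0], [-0.0, 0.0, -1.0]]
ft_force: [0.2, 0.0, -2.9]
gripper_width: 0.0069
gripper_force: 88.1
```

Emit:
carry_out(series=[0,0,0,0.002,0,0,0,0,0,0,0.001,0,0,0,0,0,0,0,0,0,0])

```text
time_s: 8.05
eef_pos: [0.543, -0.0231, 0.2779]
ee_rot: [[0.293, 0.956, 0.001], [0.956, -0.293, -0.0], [0.0, 0.001, -1.0]]
ft_force: [-3.6, 0.7, 6.6]
gripper_width: 0.0071
gripper_force: 89.2
```

The rod rests on the slot floors, with a contact force of about 9 N at TCP z 0.278. Releasing now.

Emit:
carry_out(series=[0.1,0,0,0,0,0,0,0.2,0,0,0,0,0,0,0.4,0,0,0,0,0,0,0.4,0,0,0,0,0,0,0.4,0,0,0,0,0,0,0.4,0,0,0,0,0,0], newtons=30)

```text
time_s: 8.8
eef_pos: [0.5427, -0.0229, 0.2768]
ee_rot: [[0.292, 0.956, -0.0], [0.956, -0.292, 0.0], [-0.0, -0.0, -1.0]]
ft_force: [0.9, -1.3, 0.2]
gripper_width: 0.034
gripper_force: 0.0
```

Emit:
carry_out(series=[0.4,0,0,-0.01,0,0,0,0.4,0,0,-0.03,0,0,0,0.4,0,0,-0.04,0,0,0,0.4,0,0,0,0,0,0,0.4,0,0,0,0,0,0])

```text
time_s: 9.43
eef_pos: [0.5425, -0.0229, 0.3571]
ee_rot: [[0.292, 0.956, 0.0], [0.956, -0.292, 0.0], [0.0, 0.0, -1.0]]
ft_force: [-0.4, 0.1, -0.9]
gripper_width: 0.0345
gripper_force: 0.0
```

Run:
```python
from ov import *
st()
snap('wrist','wrist4.png');snap('scene','scene1.png');snap('side','side1.png')
s=bot.get_state();R=np.array(s['ee_rot']);p=np.array(s['eef_pos'])
x,y,w=.5428,-.0235,-.297
M=model(x,y,w)
print('rod ends inner, scene/side/wrist px:',[proj(f,M([[0,-.053,.122],[0,0,.122],[0,.053,.122],[0,-.053,.15],[0,.053,.15]])).round(0).tolist() for f in('scene1','side1','wrist4')])
A=np.array([.09,0,.085]);
for th in (.55,.2,-.15,-.5,-.55):
    u=np.array([np.cos(th),0,np.sin(th)]);n=np.array([-u[2],0,u[0]])
    print(th,(A+u*.062+n*.0042).round(4), (R.T@(M(A+u*.062+n*.0042)[0]-[0,0,0]-p)-[0,0,.173]).round(4))
# row profile across rod in wrist4 at mid
g=cv2.cvtColor(cv2.imread('pics/wrist4.png'),cv2.COLOR_BGR2GRAY)
c=proj('wrist4',M([[0,.02,.122],[0,-.02,.122]]));print(c)
for q in c:
    r,k=int(q[1]),int(q[0])
    if 0<=r<480: print(r,k,g[r,k-25:k+26].tolist())
```

```text
{'time_s': 9.425, 'q': [-0.1096, 0.3137, 0.0449, 1.9241, -0.0176, 0.9039, -0.3527], 'eef_pos': [0.5425, -0.0229, 0.3571], 'ee_rot': [[0.2924, 0.9563, 0.0002], [0.9563, -0.2924, 0.0], [0.0001, 0.0002, -1.0]], 'ft_force': [-0.3669, 0.1147, -0.9018], 'gripper_width': 0.0345, 'gripper_force': 0.0}
rod ends inner, scene/side/wrist px: [[[280.0, 194.0], [288.0, 203.0], [295.0, 212.0], [280.0, 187.0], [295.0, 204.0]], [[340.0, 216.0], [330.0, 222.0], [320.0, 228.0], [340.0, 208.0], [320.0, 220.0]], [[324.0, 350.0], [324.0, 261.0], [324.0, 159.0], [324.0, 381.0], [324.0, 166.0]]]
0.55 [0.1407 0.     0.121 ] [-0.0003  0.1418  0.0617]
0.2 [0.1499 0.     0.1014] [-0.0003  0.1511  0.0812]
-0.15 [0.1519 0.     0.0799] [-0.0003  0.1531  0.1028]
-0.5 [0.1464 0.     0.059 ] [-0.0003  0.1477  0.1237]
-0.55 [0.1451 0.     0.0562] [-0.0003  0.1463  0.1265]
[[324.3042128  224.22072221]
 [324.30816146 296.03321017]]
224 324 [141, 142, 139, 137, 137, 137, 134, 135, 137, 140, 138, 140, 136, 138, 136, 137, 136, 111, 96, 109, 115, 121, 126, 132, 136, 138, 140, 137, 132, 129, 125, 123, 121, 113, 109, 99, 103, 120, 137, 140, 136, 137, 139, 136, 139, 137, 137, 139, 136, 138, 139]
296 324 [207, 177, 92, 82, 89, 89, 93, 90, 88, 89, 88, 88, 88, 89, 90, 89, 87, 91, 115, 143, 149, 156, 173, 185, 189, 194, 196, 194, 185, 180, 178, 174, 166, 146, 137, 117, 87, 91, 90, 90, 90, 89, 88, 87, 86, 88, 89, 86, 88, 88, 89]
```

The rod sits centred where predicted: its wrist-image columns are 316–335 against a predicted 324. I'll check clearance to the cups before pressing.

Run:
```python
from ov import *
print('cup top',at('scene0',(200,193),.13).round(3),'base',at('scene0',(205,222),.0).round(3),'jar',at('scene0',(305,285),.11).round(3))
print('paddle',model(.5428,-.0235,-.297)([.147,0,0]))
z=np.load('pics/wrist4.npz');print('rod px width expected',z['K'][0,0]*.01/np.linalg.norm(model(.5428,-.0235,-.297)([0,.02,.122])[0]-z['t']))
```

```text
cup top [ 0.701 -0.242  0.13 ] base [ 0.687 -0.27   0.   ] jar [0.737 0.262 0.11 ]
paddle [[ 0.68336416 -0.06651997  0.        ]]
rod px width expected 19.630234321605695
```

Emit:
carry_out(series=[0.4,0,0.02,-0.02,0,0,0,0,0,0.06,0,0,0,0,0,0,0.05,0,0,0,0,0,0,0.02,0,0,0,0,0,0,0,0,0,0,0,0,0,0,0,0,0,0], newtons=40)

```text
time_s: 10.32
eef_pos: [0.6854, -0.0664, 0.3759]
ee_rot: [[0.292, 0.956, -0.002], [0.956, -0.292, 0.0], [-0.0, -0.002, -1.0]]
ft_force: [0.4, 0.1, 0.1]
gripper_width: 0.0001
gripper_force: 0.0
```

Emit:
carry_out(series=[0,0,0,0.05,0,0,0,0,0,0,0.02,0,0,0,0,0,0,0,0,0,0])

```text
time_s: 10.7
eef_pos: [0.6852, -0.0663, 0.3056]
ee_rot: [[0.292, 0.956, -0.004], [0.956, -0.292, 0.0], [-0.001, -0.004, -1.0]]
ft_force: [0.2, -0.6, -0.7]
gripper_width: -0.0001
gripper_force: 0.0
```

Emit:
carry_out(series=[0,0,0,0.01,0,0,0,0,0,0,0.004,0,0,0,0,0,0,0,0,0,0])

```text
time_s: 11.08
eef_pos: [0.689, -0.0675, 0.2971]
ee_rot: [[0.293, 0.956, 0.011], [0.956, -0.293, -0.001], [0.002, 0.011, -1.0]]
ft_force: [5.8, -1.7, 7.8]
gripper_width: -0.0001
gripper_force: 3.3
```

Emit:
carry_out(series=[0,0,0,0.008,0,0,0,0,0,0,0.004,0,0,0,0,0,0,0,0,0,0])

```text
time_s: 11.45
eef_pos: [0.6868, -0.0668, 0.2823]
ee_rot: [[0.292, 0.956, 0.003], [0.956, -0.292, -0.0], [0.001, 0.003, -1.0]]
ft_force: [1.5, -0.3, 3.3]
gripper_width: -0.0002
gripper_force: 1.4
```

Emit:
carry_out(series=[0,0,0,0.008,0,0,0,0,0,0,0.004,0,0,0,0,0,0,0,0,0,0])

```text
time_s: 11.82
eef_pos: [0.6876, -0.067, 0.2707]
ee_rot: [[0.292, 0.956, 0.005], [0.956, -0.292, -0.001], [0.001, 0.005, -1.0]]
ft_force: [4.0, -0.8, 6.8]
gripper_width: -0.0003
gripper_force: 2.6
```

Force and drag fit the paddle being pressed, with high pad friction. Target is a fingertip height of about 0.061, i.e. TCP z 0.234.

Emit:
carry_out(series=[0,0,0,0.006,0,0,0,0,0,0,0.004,0,0,0,0,0,0,0,0,0,0])

```text
time_s: 12.2
eef_pos: [0.6877, -0.0671, 0.2606]
ee_rot: [[0.293, 0.956, 0.006], [0.956, -0.293, -0.001], [0.001, 0.006, -1.0]]
ft_force: [4.3, -1.8, 5.6]
gripper_width: -0.0001
gripper_force: 2.5
```

Emit:
carry_out(series=[0,0,0,0.006,0,0,0,0,0,0,0.004,0,0,0,0,0,0,0,0,0,0])

```text
time_s: 12.58
eef_pos: [0.6874, -0.067, 0.2508]
ee_rot: [[0.293, 0.956, 0.005], [0.956, -0.293, -0.0], [0.001, 0.005, -1.0]]
ft_force: [2.3, -0.5, 7.0]
gripper_width: 0.0
gripper_force: 4.0
```

Emit:
carry_out(series=[0,0,0,0.006,0,0,0,0,0,0,0.003,0,0,0,0,0,0,0,0,0,0])

```text
time_s: 12.95
eef_pos: [0.6863, -0.0665, 0.2409]
ee_rot: [[0.292, 0.956, 0.001], [0.956, -0.292, 0.0], [0.0, 0.0, -1.0]]
ft_force: [-1.7, 0.1, 7.6]
gripper_width: 0.0001
gripper_force: 3.3
```

Emit:
carry_out(series=[0,0,0,0.004,0,0,0,0,0,0,0.002,0,0,0,0,0,0,0,0,0,0,0,0,0,0,0,0,0])

```text
time_s: 13.45
eef_pos: [0.6864, -0.0665, 0.2352]
ee_rot: [[0.292, 0.956, 0.001], [0.956, -0.292, 0.0], [0.001, 0.001, -1.0]]
ft_force: [-0.6, -0.1, 8.0]
gripper_width: 0.0001
gripper_force: 3.3
```

Run:
```python
from ov import *
st()
M=model(.5428,-.0235,-.297);A=np.array([.09,0,.085])
z0={f:cv2.imread(f'pics/{f}0.png').astype(int).sum(2)//3 for f in('scene','side')}
def corners(th):
    u=np.array([np.cos(th),0,np.sin(th)]);n=np.array([-u[2],0,u[0]])
    return [A+u*.081+n*.0042+[0,.018,0],A+u*.081-n*.0028+[0,.018,0]]
for f in('scene','side'):
    snap(f,f+'2.png');im=cv2.imread(f'pics/{f}2.png').astype(int).sum(2)//3
    print(f,'rest pred',proj(f+'2',M(corners(.55))).round(1).tolist())
    for dial in (.7,.85,.95,1.05,1.15,1.25,1.32):
        print(dial,proj(f+'2',M(corners(.55-dial))).round(1).tolist())
    c=proj(f+'2',M(corners(-.5))).mean(0).astype(int)
    y,x=c[1],c[0];print('patch x',x-14,'y',y-10)
    print('\n'.join(' '.join(f'{v:3d}' for v in r) for r in im[y-10:y+12,x-14:x+12]))
```

```text
{'time_s': 13.45, 'q': [-0.0332, 0.6779, 0.0576, 1.6423, -0.0497, 0.8217, -0.2511], 'eef_pos': [0.6864, -0.0665, 0.2352], 'ee_rot': [[0.2923, 0.9563, 0.0012], [0.9563, -0.2923, 0.0003], [0.0006, 0.001, -1.0]], 'ft_force': [-0.5872, -0.0569, 8.0191], 'gripper_width': 0.0001, 'gripper_force': 3.2813}
scene rest pred [[239.1, 218.4], [238.1, 220.5]]
0.7 [[236.5, 235.0], [237.1, 236.8]]
0.85 [[237.7, 238.0], [238.6, 239.7]]
0.95 [[238.7, 239.9], [239.9, 241.4]]
1.05 [[240.0, 241.6], [241.4, 242.9]]
1.15 [[241.6, 243.2], [243.0, 244.3]]
1.25 [[243.3, 244.5], [244.9, 245.5]]
1.32 [[244.6, 245.3], [246.3, 246.1]]
patch x 226 y 232
174 175 174 175 174 174 174 174 174 169 152 109  69  59  69  79  79  73  76  71  56  51  49  48  48  51
175 174 175 175 174 173 175 174 173 164 140  98  65  59  65  78  78  72  74  72  60  48  51  52  51  60
175 175 175 175 174 174 174 174 172 157 121  77  55  55  65  78  76  67  66  66  54  53  53  66  77  78
174 174 174 174 173 174 174 174 171 160 125  76  55  54  60  72  69  62  60  60  53  58  79 105 120 109
174 175 174 174 175 175 175 173 173 165 142 100  63 
[... 3738 characters left out ...]
 142 142 142 143 144 141 140 143 141 143 139 139 142 142 140 139 139 109  58
138 140 138 143 140 130 131 132 133 131 144 142 141 144 140 143 142 143 141 142 142 139 143 138 107  58
139 139 139 139 127  90  88  88  89  96 129 132 133 142 142 140 143 142 141 140 141 141 143 136 107  57
140 141 140 126  89  83  83  82  82  83  88  87  93 131 134 132 134 132 131 131 129 134 141 138 108  57
139 142 138 103  84  80  82  86  85  84  83  83  82  89  87  88  87  88  87  86  88  94 130 128 102  59
137 140 140 125  87  84  85  84  82  84  84  85  84  85  83  84  84  81  84  83  81  83  86  83  71  52
141 137 125  90  82  85  82  85  84  83  83  83  84  84  83  83  83  82  84  83  84  82  81  81  68  53
```

The side camera shows the paddle tip at (288,227–230), which is dial ≈ 1.0. I'll press 2 mm more and hold.

Emit:
carry_out(series=[0,0,0,0.002,0,0,0,0,0,0,0.001,0,0,0,0,0,0,0,0,0,0,0,0,0,0,0,0,0,0,0,0,0,0,0,0,0,0,0,0,0,0,0,0,0,0,0,0,0,0,0,0,0,0,0,0,0])

```text
time_s: 14.55
eef_pos: [0.6867, -0.0666, 0.2326]
ee_rot: [[0.292, 0.956, 0.002], [0.956, -0.292, 0.0], [0.001, 0.002, -1.0]]
ft_force: [-1.1, 0.2, 10.0]
gripper_width: -0.0002
gripper_force: 4.0
```

Run:
```python
from h import *
st()
g=lambda f:cv2.imread(f'pics/{f}.png').astype(int).sum(2)//3
snap('side','side3.png');im=g('side3');print(im[224:236,285:297])
print('rest tip (pred 288.5,207.8)');print(g('side0')[202:214,284:296])
```

```text
{'time_s': 14.55, 'q': [-0.0329, 0.6813, 0.0573, 1.643, -0.0499, 0.8167, -0.251], 'eef_pos': [0.6867, -0.0666, 0.2326], 'ee_rot': [[0.2923, 0.9563, 0.002], [0.9563, -0.2923, 0.0002], [0.0008, 0.0019, -1.0]], 'ft_force': [-1.0789, 0.2039, 10.0313], 'gripper_width': -0.0002, 'gripper_force': 3.9819}
[[141 141 142 141 140  88  35  24  44  25   3   5]
 [143 141 141 143 142 119  49  24  44  29  15   7]
 [140 140 138 144 143 138  67  27  38  31  28  18]
 [140 140 139 140 131 126  62  13  16  17  10   3]
 [140 140 140 130  71  59  17   0   1   6  12  25]
 [142 141 140 100  24   5   9  13  28  45  68  84]
 [144 143 140 110  45  32  62  72  89 112 140 140]
 [142 143 144 139 110  97 138 143 142 142 142 142]
 [142 143 142 143 140 141 145 144 143 143 141 141]
 [144 143 142 144 144 141 141 140 142 143 142 138]
 [141 141 142 140 140 143 142 141 141 141 142 138]
 [141 141 142 142 141 142 142 141 141 141 141 138]]
rest tip (pred 288.5,207.8)
[[142 143 142 139 141 140 143 140 140 143 140 140]
 [141 140 143 140 140 140 141 141 140 140 141 141]
 [141 139 139 140 140 141 141 142 142 141 129 122]
 [141 141 137 140 140 140 142 139 128 121  70  32]
 [139 138 143 138 140 141 130 123  70  32  13   0]
 [140 140 139 139 140 120  67  34  14   6   3   2]
 [138 136 139 140 133  43   8   3   0   7   9   5]
 [138 141 141 142 134  43   5   3   8   4   1   9]
 [139 140 140 140 135  84  33   7   3   6   7  10]
 [139 141 140 142 141 134  85  32  11   8   1   5]
 [141 139 139 139 140 142 136  89  34   8   4   4]
 [138 140 140 140 142 144 145 137  87  34  10   7]]
```

At rest the tip matches the model to within about 1 px. It's now at ~(289,230.7), so dial ≈ 1.04 with about 10 N held. Handing in.

```bash
python3 -c "
from cell import bot
print(bot.job_done())"
```

```text
the job is handed in; nothing more can be done
None
```

I pressed the rod home in both clips and let it go, and I handed the job in still pushing the dial paddle with about 10 N at roughly 1.04 rad (third click); jaw closure was inferred from the forces, not seen, and the hand-in returned no verdict.

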